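Seat the cover of a sample shipping case: four wing nuts in cross order

ROBOT

A 6-joint arm with a two-finger parallel gripper is mounted at the origin on the work surface. World frame = base frame: x ahead of the robot, y to its left, z up, the work surface at z = 0. Lengths are in mm, angles in rad, forces in N, time in s.
With the tool pointing down it reaches from about 350 to 850 mm from the base axis. Payload 8.1 kg.
Tool frame: the origin (TCP) lies at the very end of the fingers, on their centre line; the grasp point (between the pads) lies 19 mm behind it; z points along the fingers, x is the direction in which the jaws open and shut, and the axes are right-handed (so a half turn about z gives the same grasp; the last joint's range is limited). The gripper opens to 93 mm and grips with 3 to 60 N. Pads are 15 mm wide; open, the fingers measure 128 mm over their backs; the gripper's body (75 mm by 188 mm) begins 65 mm behind the grasp point.
Start: joints at [-0.085, 0.13, 1.488, -0, 1.523, -0.085], TCP at [600.004, 0.022, 218.635] pointing down, gripper open.
Joint ranges: [-2.96, 2.96], [-0.89, 2.26], [0.02, 2.5], [-1.34, 4.48], [0, 2.73], [-2.66, 2.66]. Speed limits (rad/s): [2.39, 2.39, 2.79, 3.14, 3.14, 3.14].

INTERFACE

Orientations are given as a 3x3 rotation matrix whose columns are the frame's x, y, z axes.
In Python, from station import bot gives the robot as it stands.
- The arm moves only by the tool play_rows, never from a script. Its argument "targets" is a list of rows, each an object of numbers: "tx", "ty", "tz": the shift along the tool's x, y, z in m; "roll": the turn about the tool's z in rad. A call has exactly 5 rows; each row shifts and turns the commanded pose from where the row before left it, along the tool's axes as they then stand; what a row does not reach is not made up. A row lasts 1/8 s, in which the tool goes at most 62.5 mm and 10.7 degrees, less where a joint would pass 70% of its speed; a pose out of reach is approached as far as the arm can. A call with a gripper value outside its range is refused whole. "claw" is the finger opening in m, from 0 to 0.093, set as the call begins (left out, the last holds). The fingers move at their own pace and stop on an object; "force" is the grip in N (left out, the last holds). Time passes only in rows, so rows that do not move let the fingers close, or fill a call up. It gives the time, the measured TCP pose, the force and the opening at its end, in the units of the state.
- bot.read_state(): the state, without advancing time (a new reading comes with each control period).
- bot.get_image(name): name is "scene" or "side" or "wrist"; returns (picture, depth): 384x512x3 uint8, red, green, blue; 384x512 float32, mm along the optical axis (not along the pixel's ray), 0 where there is no reading.
- bot.camera_info(name): a dict with "camera_matrix" (3x3 intrinsics, pixels), "R" (3x3) and "t" (3): a world point X has camera coordinates R X + t; the wrist camera has in their place "hand_eye" (4x4, takes a point from camera to tool coordinates, whose origin is the TCP and whose axes are the tool frame's). Camera axes: x right, y down, z forward; pixel columns grow to the right and rows downward; lengths in mm; the calibration is good to about 2 mm. A picture is of the moment at which its call begins: read the wrist's pose just before it. camera_info takes no time and is no camera call.
- bot.finish_job(): hands the job in, once; it reports no verdict.
The state is a dict: "clock": time; "joints": joint angles; "joint_vel": joint speeds; "joint_torque": joint torques, N m; "tool_pos": TCP position; "ee_rot": TCP orientation; "ft_force": force on the tool from outside, world axes, zero at the start; "torque": the same for the moment, N m; "width": finger opening in mm.
Only numpy, scipy, OpenCV 4.12 (cv2) and the standard library are available. Lean on these libraries where they do the work, as an engineer would, in place of code of your own. Each camera call takes 0.05 s, during which the arm holds its last target. There are 200 camera calls.

TASK

Clamp the cover of the green sample shipping case down evenly: tighten its four wing nuts clockwise, about half a turn each, until each one is home and comes up firm, without straining it. Start with the nut beside the brass valve, then the one diagonally across from it, then the other two, bringing each nut right home before starting the next. Leave the other things on the table and the tape roll on the cover where they are.

Things in the scene. Friction and masses are not known exactly. Their poses are not given: they have to be found in the camera images.
- case: The dark green sample shipping case, fixed to the table, 214 x 184 mm in plan. Origin at the centre of its underside, z up, x along its long side. The dark rubber seat that the cover must meet is at z = 100 mm. Four upright studs stand at x = +-75, y = +-60 mm; each carries a wing nut. Any yaw is possible.
- valve (a point): Centre of the round brass drain valve that sticks out of one long side of the case, at case x = -75, y = +112, z = 70 mm (32 mm across; it reaches 121 mm from the case's centre line). It marks the nut to start with.
- cover: The loose aluminium cover plate, 200 x 170 x 6 mm, on the case. Origin at the centre of its underside. At the start it stands 3 mm proud of the seat on four rubber springs; seated, its underside is at case z = 100 mm and its top at 106 mm.
- nut1 (a point): Black wing nut beside the valve, at case x = -75, y = +60 mm: the first to be tightened. Point: middle of the wing bar, on the stud's axis, half-way up; x along the wings (either way round), z up. Bar 76 mm long (38 each side of the axis), 10 thick, 20 high (10 above and below the point), on a hub 20 mm across and a flange 30 mm across, 18 mm below the point. All four nuts are alike: see also nut2, nut3, nut4.
- nut2 (a point): Black wing nut at case x = +75, y = +60 mm. Point and axes as nut1. Every nut tightens clockwise from above, sinks 1.25 mm per radian and comes to a firm stop with its flange on the seated cover, the point then at case z = 124 mm. The stop comes after 0.40 to 0.60 of a turn, different for each nut and each time: it must be felt.
- nut3 (a point): Black wing nut diagonally across from the first, at case x = +75, y = -60 mm: the second to be tightened. Point and axes as nut1. A wing can be pushed round with shut fingertips, or the bar gripped and turned with regrasping. Turning freely takes 0.06 to 0.08 N m; a nut stays where it is left.
- nut4 (a point): Black wing nut at case x = -75, y = -60 mm. Point and axes as nut1.
- give1 (a joint): Springy give of the wings of nut1 against its threaded core, rad, positive clockwise: 0 when untouched, about 0.05 to 0.07 while the nut is turning freely, and growing by 1 rad per 1.2 N m. At the stop, tight is over 0.14 (0.17 N m: 6 N on a wing 28 mm from the axis); over 0.40 (0.48 N m: 17 N at 28 mm) strains the thread.
- give2 (a joint): Springy give of the wings of nut2 against its threaded core, rad, positive clockwise: 0 when untouched, about 0.05 to 0.07 while the nut is turning freely, and growing by 1 rad per 1.2 N m. Same as give1.
- give3 (a joint): Springy give of the wings of nut3 against its threaded core, rad, positive clockwise: 0 when untouched, about 0.05 to 0.07 while the nut is turning freely, and growing by 1 rad per 1.2 N m. Same as give1.
- give4 (a joint): Springy give of the wings of nut4 against its threaded core, rad, positive clockwise: 0 when untouched, about 0.05 to 0.07 while the nut is turning freely, and growing by 1 rad per 1.2 N m. Same as give1.
- tape: Bystander, to be left where it is: roll of white tape, ring 40 mm across, 14 mm high, lying in the middle of the cover. Origin at its underside.
- tube_rack: Bystander, to be left where it is: black rack of capped blood tubes, 75 x 190 x 100 mm. Origin at its underside.
- water: Bystander, to be left where it is: clear water bottle, 62 mm across, 200 mm high. Origin at its underside.
- sanitiser: Bystander, to be left where it is: clear bottle, 60 mm across, 150 mm high. Origin at its underside.
- marker: Bystander, to be left where it is: grey marker pen, 14 mm thick, 130 mm long, lying down. Origin at its centre.
- swab_pot: Bystander, to be left where it is: white bowl, 80 mm across, 60 mm high. Origin at its underside.

How it is judged:
By the outcome, as a careful person would: the job done as asked, in the order asked, and still so for the second after the job is handed in, with the robot touching nothing.
It also fails if it takes over 72 s, if anything falls off the work surface, if the arm or the gripper's body presses on something with over 40 N, if the wrist force passes 120 N, or if a joint passes its speed limit or range.

## Working session

There is one attempt and no reset: what is moved stays moved. The work goes in short steps, Python scripts to look and compute and a tool call to move; the robot and the scene stay as the last step left them, time stands still between calls to the robot, and variables do not carry over. Pictures are saved under pics/ and viewed, about 8 in all and at most 12, crops included, and the job is handed in when it is done.

Besides the shell and the picture viewer there is one more tool, called as name(argument=value, ...) on one line, values as JSON. play_rows: Moves the arm, as the interface text tells. Its arguments: {"type":"object","properties":{"targets":{"type":"array","items":{"type":"object","properties":{"tx":{"type":"number"},"ty":{"type":"number"},"tz":{"type":"number"},"roll":{"type":"number"}}}},"claw":{"type":"number"},"force":{"type":"number"}},"required":["targets"]}

```bash
ls; mkdir -p pics; cat > h.py <<'E'
import numpy as np, cv2
from station import bot
def snap(n,f):
    s=bot.read_state(); im,d=bot.get_image(n)
    cv2.imwrite(f'pics/{f}.png',im[:,:,::-1]); np.savez(f'pics/{f}.npz',im=im,d=d,p=s['tool_pos'],R=s['ee_rot'])
    return im,d,s
def cam(n,s=None):
    c=bot.camera_info(n);K=np.array(c['camera_matrix'])
    if n=='wrist':
        H=np.array(c['hand_eye']);T=np.eye(4);T[:3,:3]=s['ee_rot'];T[:3,3]=s['tool_pos'];M=T@H
        return K,M[:3,:3],M[:3,3]
    R=np.array(c['R']);t=np.array(c['t']);return K,R.T,-R.T@t
def ray(c,u,v,z):
    K,R,o=c;d=R@np.linalg.inv(K)@np.array([u,v,1.]);return o+d*(z-o[2])/d[2]
def proj(c,X):
    K,R,o=c;p=K@(R.T@(np.asarray(X,float)-o));return p[:2]/p[2]
def cloud(c,d):
    K,R,o=c;v,u=np.mgrid[:d.shape[0],:d.shape[1]]
    P=np.stack([(u-K[0,2])/K[0,0]*d,(v-K[1,2])/K[1,1]*d,d],-1);return P@R.T+o
E
python3 - <<'E'
from h import *
a=[snap(n,n+'0')[0] for n in('scene','side','wrist')]
m=np.vstack([np.hstack([a[0],a[1]]),np.hstack([a[2],a[2]*0])])
cv2.imwrite('pics/all0.png',cv2.resize(m,(800,600))[:,:,::-1])
s=bot.read_state();print(s)
for n in('scene','side','wrist'):
    c=cam(n,s);print(n,c[0][0,0],c[1][:,2].round(2),c[2].round(0))
E
```

```text
pics
{'clock': 0.15, 'joints': array([-8.53864391e-02,  1.30983601e-01,  1.48902179e+00, -9.61397530e-06,
        1.52301011e+00, -8.54078235e-02]), 'joint_vel': array([ 0.00049692, -0.00261174, -0.00226425,  0.00058307,  0.00060359,
        0.00034978]), 'joint_torque': array([ 8.59073725e-05, -5.60473788e+01, -4.92333663e+01,  7.68201635e-02,
        3.05504061e-02, -1.41810942e-04]), 'tool_pos': array([5.99560720e+02, 6.44408353e-02, 2.17834897e+02]), 'ee_rot': array([[ 9.99998994e-01,  2.17711680e-05, -1.41848494e-03],
       [ 2.19297432e-05, -9.99999994e-01,  1.11776479e-04],
       [-1.41848250e-03, -1.11807474e-04, -9.99998988e-01]]), 'ft_force': array([ 0.03545187, -0.14751732,  0.0616135 ]), 'torque': array([-0.03926342,  0.0241283 ,  0.0050648 ]), 'width': 93.11820632111625}
scene 387.6907004030501 [-0.77  0.01 -0.64] [1283.  -26.  747.]
side 418.52584636539876 [ 0.26  0.64 -0.72] [ 174. -837. 1043.]
wrist 324.91070374258084 [-0.   -0.3  -0.95] [601.  85. 383.]
```

View pics/all0.png

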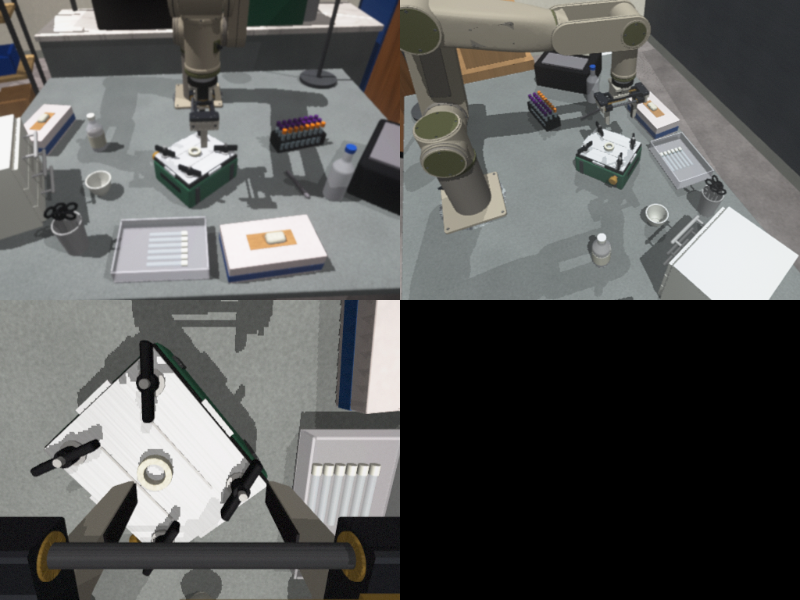

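The wrist view shows four black wing nuts at about (147,383), (63,462), (241,495) and (160,548), with the tape at (155,474). The orange-brass valve shows at (135,538), and again in the scene view at (153,154). Next I locate the nuts from depth.

```bash
cat >> h.py <<'E'
def nuts(c,im,d,zr=(124,145)):
    P=cloud(c,d);m=((d>0)&(P[...,2]>zr[0])&(P[...,2]<zr[1])&(im.max(2)<70)).astype(np.uint8)
    n,l,st,ce=cv2.connectedComponentsWithStats(m);out=[]
    for i in range(1,n):
        if st[i,4]<60: continue
        q=P[l==i][:,:2].astype(np.float32);r=cv2.minAreaRect(q)
        e=np.linalg.svd(q-q.mean(0),full_matrices=False)[2][0]
        out.append((np.array(r[0]),np.array(r[1]),np.degrees(np.arctan2(e[1],e[0])),st[i,4],P[l==i][:,2].max(),ce[i]))
    return out
E
python3 - <<'E'
from h import *
np.set_printoptions(precision=1,suppress=True)
for n in('wrist','scene','side'):
    z=np.load(f'pics/{n}0.npz');s={'tool_pos':z['p'],'ee_rot':z['R']};c=cam(n,s)
    print(n)
    for o in nuts(c,z['im'],z['d']): 
        if abs(o[0][0]-600)<300 and abs(o[0][1])<250: print(*o)
    P=cloud(c,z['d']);hsv=cv2.cvtColor(z['im'],cv2.COLOR_RGB2HSV)
    g=(hsv[...,0]>40)&(hsv[...,0]<90)&(hsv[...,1]>100)&(P[...,2]>50)&(P[...,2]<110)
    if g.sum()>50:print('green',cv2.minAreaRect(P[g][:,:2].astype(np.float32)))
    w=(hsv[...,1]<40)&(hsv[...,2]>120)&(P[...,2]>100)&(P[...,2]<114)&(abs(P[...,0]-600)<200)&(abs(P[...,1])<200)
    print('cover',cv2.minAreaRect(P[w][:,:2].astype(np.float32)),np.median(P[w][:,2]))
    o=(hsv[...,0]>8)&(hsv[...,0]<25)&(hsv[...,1]>140)&(P[...,2]>45)&(P[...,2]<95)&(abs(P[...,0]-600)<200)&(abs(P[...,1])<200)
    print('brass',o.sum(),P[o].mean(0) if o.any() else '')
E
```

```text
wrist
[548.1  74.8] [19.2 73.8] -91.64517 1665 143.15891892994944 [188.1 103.2]
[456.4  -1.8] [75.4 18.2] -156.30437 1164 141.3297575490852 [ 83.7 201.8]
[643.7 -39.2] [73.9 18.4] -119.01282 1215 138.70178023157905 [308.9 242.2]
[561.8 -99.7] [37.1 11.4] -130.62073 338 137.85752924551818 [217.8 299.8]
[ 535.4 -143.3] [12.5  8.9] 29.182753 80 137.39867987251915 [187.8 348. ]
green ((617.0467529296875, 37.06111145019531), (5.941062927246094, 204.16680908203125), 39.97871398925781)
cover ((550.2075805664062, -22.060012817382812), (185.278564453125, 215.8211212158203), 40.060550689697266) 108.11687854855558
brass 74 [ 504.4 -141.3   76.9]
scene
[ 556.2 -119.6] [70.4 12.7] 58.096603 131 139.72289270160138 [210.5 193. ]
[550.9  73.6] [11.9 66.8] -91.37784 154 139.74877238752106 [289.  188.9]
[648.5 -42.7] [70.9  9.5] 61.683468 148 140.19260114366 [242.7 218.2]
green ((-87.56243896484375, 189.98123168945312), (295.0204162597656, 1587.6513671875), 62.81327438354492)
cover ((548.076904296875, -22.249420166015625), (187.22496032714844, 216.767333984375), 40.7819938659668) 110.01614159040935
brass 3 [ 515.  -161.7   81.4]
side
[544.9  72. ] [74.2 15.1] -92.85432 63 142.2610778163255 [254.8 164. ]
[454.6  -9. ] [70.2 12.7] -156.96307 89 142.27407038399429 [236.1 188.7]
cover ((549.3631591796875, -22.388519287109375), (190.02244567871094, 217.1268768310547), 45.7629508972168) 110.23406884818303
brass 0
```

Plan: the valve is beside the nut at about (552,-118), so that is nut1. nut3 is at (548,74), nut2 at (456,-3) and nut4 at (644,-41). I'll grip each bar centrally with joint 6 near its lower end, so that one grip covers the whole turn.

play_rows(targets=[{"tx":-0.024,"ty":0.059},{"tx":-0.024,"ty":0.059},{"roll":-0.184},{"roll":-0.184},{"roll":-0.184}], claw=0.045, force=25)

```text
invalid input
```

play_rows(targets=[{"roll":-0.184},{"roll":-0.184},{"roll":-0.184},{"roll":-0.184},{"roll":-0.184}])

```text
invalid input
```

play_rows(targets=[{"roll":-0.184},{"roll":-0.184},{"roll":-0.184},{"roll":-0.184},{"roll":-0.184}])

```text
invalid input
```

```bash
cat >> h.py <<'E'
def st():
    s=bot.read_state();R=s['ee_rot'];np.set_printoptions(precision=2,suppress=True)
    print('t%.2f'%s['clock'],s['tool_pos'],'yaw %.1f'%np.degrees(np.arctan2(R[1,0],R[0,0])),'j6 %.1f'%np.degrees(s['joints'][5]),'F',s['ft_force'],'tool F',R.T@s['ft_force'],'T',s['torque'],'w %.1f'%s['width']);return s
E
python3 - <<'E'
from h import *
im,d,s=snap('wrist','w1');c=cam('wrist',s);st();print(s['ee_rot'])
for o in nuts(c,im,d): print(*o)
for X in([552,-118,138],[548,74,138],[456,-3,138],[644,-41,138]):
    print(proj(c,X))
E
```

```text
t0.20 [599.66   0.04 217.99] yaw -0.0 j6 -4.9 F [-0.06  0.15 -1.14] tool F [-0.06 -0.15  1.14] T [0.   0.01 0.01] w 93.1
[[ 1.  0. -0.]
 [ 0. -1.  0.]
 [-0. -0. -1.]]
[548.17  74.81] [19.33 73.9 ] -91.61573 1673 144.35294930820578 [188.06 103.22]
[456.46  -1.77] [75.12 18.32] -156.33188 1157 139.7335060227287 [ 83.39 201.8 ]
[643.82 -39.13] [73.43 18.36] -118.93851 1213 138.15873295288614 [308.65 242.16]
[561.94 -99.98] [36.85 11.43] -130.71027 342 137.92593543954771 [217.85 299.67]
[ 535.45 -143.19] [11.84  8.68] 29.435972 77 137.50629707779854 [187.64 347.94]
[203.76 326.52]
[185.56 107.5 ]
[ 76.94 206.76]
[309.48 249.89]
```

View pics/w1.png

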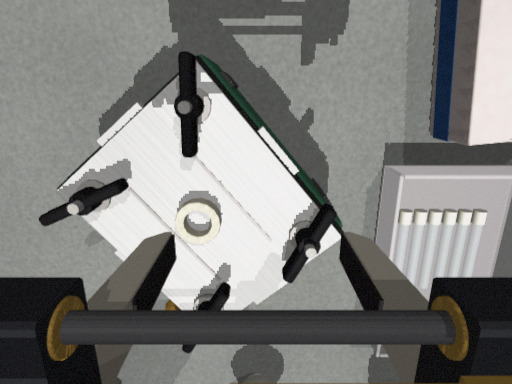

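The moves were refused as invalid, so the arm hasn't moved. The picture is the start view again, with the nuts at (188,105), (84,201), (309,243) and (207,317), and brass at (170,307). I'll resend with every field filled in.

play_rows(targets=[{"tx":-0.024,"ty":0.059,"tz":0,"roll":0},{"tx":-0.024,"ty":0.059,"tz":0,"roll":0},{"tx":0,"ty":0,"tz":0,"roll":-0.184},{"tx":0,"ty":0,"tz":0,"roll":-0.184},{"tx":0,"ty":0,"tz":0,"roll":-0.184}], claw=0.045, force=25)

```text
clock: 0.82
tool_pos: [552.6, -116.1, 218.4]
ee_rot: [[0.849, 0.529, -0.0], [0.529, -0.849, 0.0], [-0.0, -0.0, -1.0]]
ft_force: [-0.2, 0.9, 0.1]
width: 48.1
```

play_rows(targets=[{"tx":0,"ty":0,"tz":0,"roll":-0.184},{"tx":0,"ty":0,"tz":0,"roll":-0.184},{"tx":0,"ty":0,"tz":0,"roll":-0.184},{"tx":0,"ty":0,"tz":0,"roll":-0.184},{"tx":0,"ty":0,"tz":0,"roll":-0.184}])

```text
clock: 1.45
tool_pos: [552.8, -115.7, 218.4]
ee_rot: [[0.093, 0.996, -0.0], [0.996, -0.093, 0.0], [0.0, -0.0, -1.0]]
ft_force: [-0.4, -0.0, 0.2]
width: 45.4
```

play_rows(targets=[{"tx":0,"ty":0,"tz":0,"roll":-0.184},{"tx":0,"ty":0,"tz":0,"roll":-0.184},{"tx":0,"ty":0,"tz":0,"roll":-0.184},{"tx":0,"ty":0,"tz":0,"roll":-0.184},{"tx":0,"ty":0,"tz":0,"roll":-0.184}])

```text
clock: 2.08
tool_pos: [554.8, -108.7, 218.3]
ee_rot: [[-0.724, 0.69, -0.003], [0.69, 0.724, -0.008], [-0.004, -0.008, -1.0]]
ft_force: [1.6, -1.0, 0.1]
width: 45.0
```

```bash
python3 - <<'E'
from h import *
im,d,s=snap('wrist','w2');c=cam('wrist',s);st()
for o in nuts(c,im,d): print(*o)
E
```

```text
t2.12 [ 555.08 -107.51  218.33] yaw 136.1 j6 -151.9 F [0.65 1.12 0.59] tool F [ 0.3   1.25 -0.6 ] T [ 0.17 -0.03 -0.08] w 45.5
[ 551.16 -117.79] [73.92 18.71] 58.267242 1166 138.27042712651593 [252.27 184.05]
[455.91  -4.64] [74.13 16.33] 23.535662 1620 142.33424650328232 [432.95 204.26]
[635.81 -56.01] [41.74 16.04] -111.79267 527 138.29927542673838 [233.97 294.18]
```

View pics/w2.png

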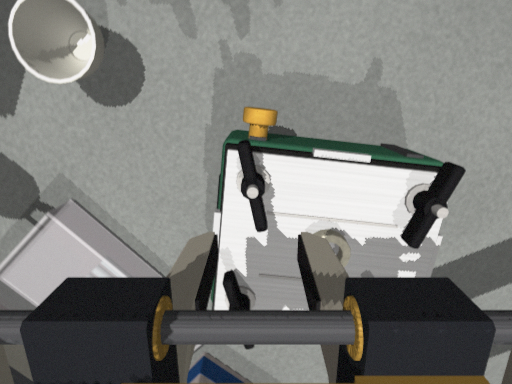

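The wrist view shows nut1 at (252,184), with the brass valve right beside it at (260,118), so the order is confirmed. nut2 is at (433,204). Joint 6 ran close to its end and pulled the tool off, so I'll roll back a little.

play_rows(targets=[{"tx":0,"ty":0,"tz":0,"roll":0.06},{"tx":0,"ty":0,"tz":0,"roll":0.06},{"tx":0,"ty":0,"tz":0,"roll":0},{"tx":0,"ty":0,"tz":0,"roll":0},{"tx":0,"ty":0,"tz":0,"roll":0}])

```text
clock: 2.75
tool_pos: [555.0, -108.4, 218.5]
ee_rot: [[-0.636, 0.771, -0.002], [0.771, 0.636, -0.008], [-0.005, -0.007, -1.0]]
ft_force: [0.5, -0.6, 0.2]
width: 45.1
```

```bash
cat >> h.py <<'E'
def go(x,y,z):
    s=st();print('shift mm',np.array(s['ee_rot']).T@(np.array([x,y,z])-s['tool_pos']))
E
python3 -c "
from h import *
go(551.5,-118,121)"
```

```text
t2.75 [ 554.97 -108.38  218.51] yaw 129.5 j6 -145.4 F [ 0.53 -0.65  0.19] tool F [-0.84 -0.01 -0.19] T [ 0.1  -0.01  0.02] w 45.1
shift mm [-4.75 -8.12 97.6 ]
```

play_rows(targets=[{"tx":-0.0047,"ty":-0.0081,"tz":0.01,"roll":0},{"tx":0,"ty":0,"tz":0.035,"roll":0},{"tx":0,"ty":0,"tz":0.035,"roll":0},{"tx":0,"ty":0,"tz":0.0175,"roll":0},{"tx":0,"ty":0,"tz":0,"roll":0}])

```text
clock: 3.38
tool_pos: [550.3, -117.9, 119.5]
ee_rot: [[-0.636, 0.772, -0.005], [0.772, 0.636, -0.007], [-0.002, -0.009, -1.0]]
ft_force: [-0.3, 0.3, 0.0]
width: 45.1
```

play_rows(targets=[{"tx":0,"ty":0,"tz":0,"roll":0},{"tx":0,"ty":0,"tz":0,"roll":0},{"tx":0,"ty":0,"tz":0,"roll":0},{"tx":0,"ty":0,"tz":0,"roll":0},{"tx":0,"ty":0,"tz":0,"roll":0}], claw=0.0, force=25)

```text
clock: 4.0
tool_pos: [552.2, -118.1, 122.1]
ee_rot: [[-0.636, 0.772, -0.001], [0.772, 0.636, -0.009], [-0.006, -0.006, -1.0]]
ft_force: [0.4, 0.1, 5.7]
width: 18.9
```

```bash
python3 -c "
from h import *
go(551.5,-118,121)"
```

```text
t4.00 [ 552.22 -118.09  122.14] yaw 129.5 j6 -146.3 F [0.37 0.14 5.72] tool F [-0.16  0.34 -5.72] T [ 0.2  -0.06  0.  ] w 18.9
shift mm [ 0.53 -0.49  1.14]
```

play_rows(targets=[{"tx":0,"ty":0,"tz":-0.0015,"roll":0},{"tx":0,"ty":0,"tz":-0.0015,"roll":0},{"tx":0,"ty":0,"tz":0,"roll":0},{"tx":0,"ty":0,"tz":0,"roll":0},{"tx":0,"ty":0,"tz":0,"roll":0}])

```text
clock: 4.62
tool_pos: [551.8, -118.0, 122.7]
ee_rot: [[-0.636, 0.772, -0.002], [0.772, 0.636, -0.008], [-0.005, -0.007, -1.0]]
ft_force: [9.2, -2.6, -10.6]
width: 18.8
```

```bash
python3 -c "
from h import *
go(551.5,-118,121)"
```

```text
t4.62 [ 551.83 -118.03  122.72] yaw 129.5 j6 -146.3 F [  9.22  -2.55 -10.65] tool F [-7.78  5.57 10.65] T [-0.28 -1.66  0.  ] w 18.8
shift mm [ 0.25 -0.23  1.72]
```

The jaws closed on the 20 mm hub, which goes up through the bar, so a central grip won't work. I'll grip one wing about 27 mm from the axis and swing the tool about the stud instead.

play_rows(targets=[{"tx":0,"ty":0,"tz":0,"roll":0},{"tx":0,"ty":0,"tz":0,"roll":0},{"tx":0,"ty":0,"tz":0,"roll":0},{"tx":0,"ty":0,"tz":0,"roll":0},{"tx":0,"ty":0,"tz":0,"roll":0}], claw=0.045)

```text
clock: 5.25
tool_pos: [551.5, -117.9, 124.2]
ee_rot: [[-0.636, 0.772, -0.002], [0.772, 0.636, -0.008], [-0.005, -0.007, -1.0]]
ft_force: [-0.2, -0.2, -0.3]
width: 45.2
```

```bash
python3 -c "
from h import *
go(572.5,-100.8,119)"
```

```text
t5.25 [ 551.51 -117.9   124.2 ] yaw 129.5 j6 -146.3 F [-0.22 -0.25 -0.27] tool F [-0.05 -0.33  0.28] T [0.09 0.   0.01] w 45.2
shift mm [-0.12 27.11  5.01]
```

play_rows(targets=[{"tx":0,"ty":0.0136,"tz":0,"roll":0},{"tx":0,"ty":0.0136,"tz":0.005,"roll":0},{"tx":0,"ty":0,"tz":0,"roll":0},{"tx":0,"ty":0,"tz":0,"roll":0},{"tx":0,"ty":0,"tz":0,"roll":0}])

```text
clock: 5.88
tool_pos: [572.4, -100.8, 118.9]
ee_rot: [[-0.636, 0.772, -0.002], [0.772, 0.636, -0.008], [-0.005, -0.007, -1.0]]
ft_force: [0.6, 1.1, 1.0]
width: 45.2
```

play_rows(targets=[{"tx":0,"ty":0,"tz":0,"roll":0},{"tx":0,"ty":0,"tz":0,"roll":0},{"tx":0,"ty":0,"tz":0,"roll":0},{"tx":0,"ty":0,"tz":0,"roll":0},{"tx":0,"ty":0,"tz":0,"roll":0}], claw=0.004, force=15)

```text
clock: 6.5
tool_pos: [572.6, -100.6, 118.9]
ee_rot: [[-0.636, 0.772, -0.002], [0.772, 0.636, -0.008], [-0.005, -0.007, -1.0]]
ft_force: [0.9, 1.4, -1.7]
width: 9.8
```

```bash
python3 -c "
from h import *
go(572.5,-100.8,119)"
```

```text
t6.50 [ 572.63 -100.62  118.88] yaw 129.5 j6 -144.1 F [ 0.87  1.41 -1.65] tool F [0.54 1.58 1.64] T [ 0.49 -0.26  0.12] w 9.8
shift mm [-0.06 -0.22 -0.12]
```

The grip on the wing is good at 9.8 mm, and closing has already turned the nut about 0.33 rad. Next, the safe free part of the turn.

play_rows(targets=[{"tx":-0.00483,"ty":-0.00044,"tz":0.00022,"roll":0.18},{"tx":-0.00483,"ty":-0.00044,"tz":0.00022,"roll":0.18},{"tx":-0.00483,"ty":-0.00044,"tz":0.00022,"roll":0.18},{"tx":-0.00483,"ty":-0.00044,"tz":0.00022,"roll":0.18},{"tx":-0.00483,"ty":-0.00044,"tz":0.00022,"roll":0.18}])

```text
clock: 7.12
tool_pos: [578.8, -124.2, 118.1]
ee_rot: [[0.215, 0.977, -0.001], [0.977, -0.215, -0.009], [-0.009, 0.001, -1.0]]
ft_force: [3.1, -1.8, -3.6]
width: 10.0
```

```bash
cat >> h.py <<'E'
def feel(ax,sg=1):
    s=st();R=s['ee_rot'];p=s['tool_pos'];r=(p[:2]-ax)/1e3;f=s['ft_force']
    q=R[:2,1]*sg  # outward wing dir
    print('r %.1f perp %.2f mm'%(np.dot(r,q)*1e3,1e3*(r[0]*q[1]-r[1]*q[0])),'Mz %.3f (Tz %.3f)'%(r[0]*f[1]-r[1]*f[0]+s['torque'][2],s['torque'][2]))
E
python3 -c "
from h import *
feel([551.7,-118])"
```

```text
t7.12 [ 578.79 -124.2   118.12] yaw 77.6 j6 -94.2 F [ 3.14 -1.78 -3.56] tool F [-1.03  3.45  3.57] T [-0.08 -0.7   0.19] w 10.0
r 27.8 perp 0.22 mm Mz 0.166 (Tz 0.195)
```

play_rows(targets=[{"tx":-0.00483,"ty":-0.00044,"tz":0.00022,"roll":0.18},{"tx":-0.00483,"ty":-0.00044,"tz":0.00022,"roll":0.18},{"tx":-0.00483,"ty":-0.00044,"tz":0.00022,"roll":0.18},{"tx":-0.00483,"ty":-0.00044,"tz":0.00022,"roll":0.18},{"tx":0,"ty":0,"tz":0,"roll":0}])

```text
clock: 7.75
tool_pos: [568.3, -141.3, 117.5]
ee_rot: [[0.804, 0.594, -0.0], [0.594, -0.804, -0.011], [-0.007, 0.008, -1.0]]
ft_force: [4.5, -4.7, -4.5]
width: 10.0
```

```bash
python3 -c "
from h import *
feel([551.7,-118])"
```

```text
t7.75 [ 568.33 -141.25  117.48] yaw 36.4 j6 -54.9 F [ 4.55 -4.65 -4.45] tool F [0.92 6.41 4.5 ] T [-0.76 -0.83  0.14] w 10.0
r 28.6 perp 0.44 mm Mz 0.169 (Tz 0.141)
```

```bash
cat >> h.py <<'E'
def feeln(ax,n=4):
    M=[]
    for i in range(n):
        bot.get_image('wrist');s=bot.read_state();r=(s['tool_pos'][:2]-ax)/1e3;f=s['ft_force']
        M.append([r[0]*f[1]-r[1]*f[0]+s['torque'][2],s['torque'][2],*(s['ee_rot'].T@f)])
    print('Mz,Tz,toolF',np.mean(M,0),'sd',np.std(M,0))
E
python3 -c "
from h import *
feeln([551.7,-118]);feel([551.7,-118])"
```

```text
Mz,Tz,toolF [0.15426037 0.13743443 0.53001747 6.47688848 4.03369145] sd [0.02209722 0.02801666 0.4881845  0.22408391 0.25997758]
t7.95 [ 568.45 -141.17  117.48] yaw 36.6 j6 -55.1 F [ 3.9  -5.69 -3.71] tool F [-0.24  6.86  3.77] T [-0.81 -0.8   0.18] w 10.5
r 28.6 perp 0.37 mm Mz 0.176 (Tz 0.181)
```

play_rows(targets=[{"tx":0,"ty":0.0015,"tz":0.0004,"roll":0},{"tx":-0.0038,"ty":-0.00026,"tz":0.0002,"roll":0.133},{"tx":-0.0038,"ty":-0.00026,"tz":0.0002,"roll":0.133},{"tx":-0.0038,"ty":-0.00026,"tz":0.0002,"roll":0.133},{"tx":0,"ty":0,"tz":0,"roll":0}])

```text
clock: 8.57
tool_pos: [558.6, -146.4, 116.8]
ee_rot: [[0.971, 0.239, -0.002], [0.239, -0.971, -0.009], [-0.004, 0.009, -1.0]]
ft_force: [2.3, -5.0, 0.4]
width: 10.3
```

```bash
python3 -c "
from h import *
feeln([551.7,-118]);feel([551.7,-118])"
```

```text
Mz,Tz,toolF [ 0.17759963  0.18821734 -0.36794284  5.37717012 -0.1823526 ] sd [0.01706123 0.03091508 0.59246797 0.71029048 0.23117465]
t8.78 [ 558.75 -146.27  116.75] yaw 14.0 j6 -33.2 F [ 1.47 -4.89  0.33] tool F [ 0.25  5.11 -0.28] T [-0.89 -0.2   0.16] w 10.4
r 29.1 perp -0.02 mm Mz 0.172 (Tz 0.165)
```

play_rows(targets=[{"tx":-0.0014,"ty":0.001,"tz":0.0001,"roll":0.05},{"tx":-0.0014,"ty":0,"tz":0.0001,"roll":0.05},{"tx":-0.0014,"ty":0,"tz":0.0001,"roll":0.05},{"tx":-0.0014,"ty":0,"tz":0.0001,"roll":0.05},{"tx":0,"ty":0,"tz":0,"roll":0}])

```text
clock: 9.4
tool_pos: [553.3, -147.5, 116.4]
ee_rot: [[0.999, 0.043, -0.002], [0.043, -0.999, -0.008], [-0.002, 0.008, -1.0]]
ft_force: [0.1, -3.6, 1.5]
width: 10.1
```

```bash
python3 -c "
from h import *
feeln([551.7,-118],3);feel([551.7,-118])"
```

```text
Mz,Tz,toolF [ 0.17604039  0.18608125 -0.31316465  2.69746453 -3.09767581] sd [0.00720342 0.01128956 0.14422801 0.39700888 0.40353141]
t9.55 [ 553.35 -147.49  116.34] yaw 2.4 j6 -22.1 F [-0.07 -2.35  3.09] tool F [-0.18  2.37 -3.07] T [-0.33  0.01  0.17] w 10.0
r 29.5 perp -0.39 mm Mz 0.167 (Tz 0.173)
```

play_rows(targets=[{"tx":-0.0014,"ty":0,"tz":0,"roll":0.05},{"tx":-0.0014,"ty":0,"tz":0.0001,"roll":0.05},{"tx":-0.0014,"ty":0,"tz":0,"roll":0.05},{"tx":-0.0014,"ty":0,"tz":0.0001,"roll":0.05},{"tx":0,"ty":0,"tz":0,"roll":0}])

```text
clock: 10.18
tool_pos: [547.7, -147.4, 116.1]
ee_rot: [[0.988, -0.157, -0.002], [-0.157, -0.988, -0.009], [-0.0, 0.009, -1.0]]
ft_force: [-0.4, -4.0, 3.2]
width: 10.3
```

```bash
python3 -c "
from h import *
feeln([551.7,-118],3);feel([551.7,-118])"
```

```text
Mz,Tz,toolF [ 0.2117329   0.19821467  0.53549969  3.42474375 -3.74456805] sd [0.06066122 0.04999964 0.41573967 0.51318875 0.48810174]
t10.32 [ 547.74 -147.43  116.09] yaw -9.0 j6 -10.7 F [-0.47 -4.05  4.47] tool F [ 0.17  4.11 -4.43] T [-0.52  0.05  0.13] w 10.1
r 29.7 perp -0.71 mm Mz 0.133 (Tz 0.130)
```

play_rows(targets=[{"tx":-0.0015,"ty":0,"tz":0,"roll":0.05},{"tx":-0.0015,"ty":0,"tz":0,"roll":0.05},{"tx":-0.0015,"ty":0,"tz":0,"roll":0.05},{"tx":-0.0015,"ty":0,"tz":0,"roll":0.05},{"tx":0,"ty":0,"tz":0,"roll":0}])

```text
clock: 10.95
tool_pos: [542.4, -146.3, 116.2]
ee_rot: [[0.936, -0.351, -0.0], [-0.351, -0.936, -0.009], [0.003, 0.009, -1.0]]
ft_force: [2.7, -4.5, 1.3]
width: 10.2
```

```bash
python3 -c "
from h import *
feeln([551.7,-118],3);feel([551.7,-118])"
```

```text
Mz,Tz,toolF [ 0.35492498  0.23203379  4.29335954  3.63665398 -2.01249094] sd [0.00464855 0.01010606 0.38208146 0.42019341 0.22257127]
t11.10 [ 542.46 -146.29  116.16] yaw -20.5 j6 0.7 F [ 2.44 -4.76  1.74] tool F [ 3.96  3.62 -1.7 ] T [-0.68 -0.49  0.24] w 10.2
r 29.7 perp -1.27 mm Mz 0.348 (Tz 0.235)
```

Torque rose clearly from a steady 0.17 to 0.355 N m, so nut1 is home and firm: above the tight level and below straining. Release it and go to nut3, diagonally opposite.

play_rows(targets=[{"tx":0,"ty":0,"tz":0,"roll":0},{"tx":0,"ty":0,"tz":0,"roll":0},{"tx":0,"ty":0,"tz":0,"roll":0},{"tx":0,"ty":0,"tz":-0.055,"roll":0},{"tx":0,"ty":0,"tz":-0.055,"roll":0}], claw=0.065)

```text
clock: 11.72
tool_pos: [540.5, -144.3, 225.5]
ee_rot: [[0.936, -0.351, -0.006], [-0.351, -0.936, -0.007], [-0.003, 0.008, -1.0]]
ft_force: [1.0, 0.5, 0.2]
width: 55.9
```

play_rows(targets=[{"tx":-0.014,"ty":-0.047,"tz":0,"roll":0},{"tx":-0.014,"ty":-0.047,"tz":0,"roll":0},{"tx":-0.014,"ty":-0.047,"tz":0,"roll":0},{"tx":-0.014,"ty":-0.047,"tz":0,"roll":0},{"tx":-0.014,"ty":-0.047,"tz":0,"roll":0}])

```text
clock: 12.35
tool_pos: [558.2, 101.3, 223.1]
ee_rot: [[0.936, -0.351, -0.004], [-0.351, -0.936, -0.008], [-0.001, 0.009, -1.0]]
ft_force: [0.3, -0.1, -0.1]
width: 65.1
```

play_rows(targets=[{"tx":0,"ty":0,"tz":0,"roll":-0.179},{"tx":0,"ty":0,"tz":0,"roll":-0.179},{"tx":0,"ty":0,"tz":0,"roll":-0.179},{"tx":0,"ty":0,"tz":0,"roll":-0.179},{"tx":0,"ty":0,"tz":0,"roll":-0.179}])

```text
clock: 12.98
tool_pos: [558.2, 99.7, 223.0]
ee_rot: [[0.857, 0.516, -0.004], [0.516, -0.857, -0.008], [-0.008, 0.005, -1.0]]
ft_force: [0.8, 0.7, -0.2]
width: 65.0
```

play_rows(targets=[{"tx":0,"ty":0,"tz":0,"roll":-0.179},{"tx":0,"ty":0,"tz":0,"roll":-0.179},{"tx":0,"ty":0,"tz":0,"roll":-0.179},{"tx":0,"ty":0,"tz":0,"roll":-0.179},{"tx":0,"ty":0,"tz":0,"roll":-0.179}])

```text
clock: 13.6
tool_pos: [558.3, 99.7, 223.0]
ee_rot: [[0.133, 0.991, -0.004], [0.991, -0.133, -0.008], [-0.009, -0.003, -1.0]]
ft_force: [-0.4, -0.1, 0.6]
width: 65.1
```

play_rows(targets=[{"tx":0,"ty":0,"tz":0,"roll":-0.179},{"tx":0,"ty":0,"tz":0,"roll":-0.179},{"tx":0,"ty":0,"tz":0,"roll":-0.179},{"tx":0,"ty":0,"tz":0,"roll":-0.179},{"tx":0,"ty":0,"tz":0,"roll":-0.179}])

```text
clock: 14.22
tool_pos: [558.2, 99.7, 223.0]
ee_rot: [[-0.69, 0.724, -0.004], [0.724, 0.69, -0.008], [-0.003, -0.009, -1.0]]
ft_force: [0.1, -0.7, 0.1]
width: 65.0
```

```bash
python3 - <<'E'
from h import *
im,d,s=snap('wrist','w3');c=cam('wrist',s)
for o in nuts(c,im,d): print(*o)
go(559.7,98.8,119)
E
```

```text
[552.10388184 -95.59137726] [11.37876987 33.98419571] 98.31228 612 135.20298838569215 [70.06862745 12.78921569]
[471.6914978   7.2323103] [38.8656311  18.05716133] 19.535505 948 142.62801682108747 [245.58966245  24.26582278]
[642.17230225 -38.28464508] [74.39093018 16.42128563] 61.498768 1884 140.28720310526248 [ 57.96549894 152.36783439]
[547.03137207  74.40537262] [74.08611298 18.58280373] 88.35386 1274 144.41195891385038 [242.70172684 164.31711146]
t14.28 [558.27  99.7  222.96] yaw 134.1 j6 -128.9 F [ 0.02 -0.05 -0.33] tool F [-0.05 -0.02  0.33] T [ 0.16 -0.08 -0.  ] w 64.7
shift mm [ -1.34   1.33 103.95]
```

View pics/w3.png

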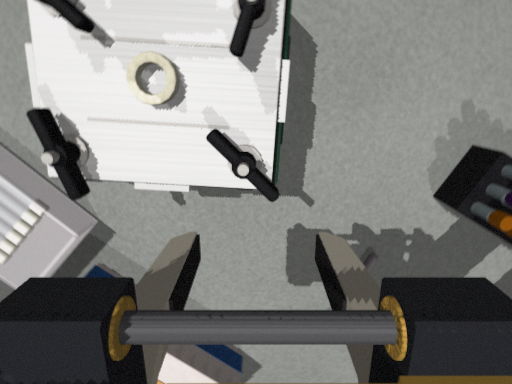

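The picture shows nut3 at (243,166) with its bar at 88°, nut4 at (60,155), nut2 at (248,12) and part of nut1 at the top left, now lower. Tape at (152,78) is undisturbed. After release nut1's wing sprang back about 0.2–0.3 rad, which agrees with the torque. Now grip nut3.

play_rows(targets=[{"tx":0,"ty":0,"tz":0,"roll":-0.174},{"tx":0,"ty":0,"tz":0,"roll":-0.174},{"tx":-0.0014,"ty":0.0006,"tz":0.034,"roll":0},{"tx":0,"ty":0,"tz":0.035,"roll":0},{"tx":0,"ty":0,"tz":0.035,"roll":0}])

```text
clock: 14.9
tool_pos: [559.6, 98.7, 118.2]
ee_rot: [[-0.891, 0.454, -0.004], [0.454, 0.891, -0.008], [-0.001, -0.009, -1.0]]
ft_force: [0.4, 0.1, -0.1]
width: 64.8
```

play_rows(targets=[{"tx":0,"ty":0,"tz":0,"roll":0},{"tx":0,"ty":0,"tz":0,"roll":0},{"tx":0,"ty":0,"tz":0,"roll":0},{"tx":0,"ty":0,"tz":0,"roll":0},{"tx":0,"ty":0,"tz":0,"roll":0}], claw=0.004, force=15)

```text
clock: 15.52
tool_pos: [560.6, 99.2, 120.5]
ee_rot: [[-0.893, 0.451, -0.001], [0.451, 0.893, -0.008], [-0.002, -0.007, -1.0]]
ft_force: [-2.1, 3.6, 1.2]
width: 19.6
```

```bash
python3 -c "
from h import *
feel([547.5,74.5])"
```

```text
t15.53 [560.57  99.17 120.52] yaw 153.2 j6 -147.9 F [-2.06  3.63  1.21] tool F [ 3.47  2.3  -1.23] T [0.73 0.21 0.01] w 19.6
r 27.9 perp 0.54 mm Mz 0.113 (Tz 0.014)
```

play_rows(targets=[{"tx":0,"ty":0,"tz":0,"roll":0},{"tx":0,"ty":0,"tz":0.0005,"roll":0},{"tx":0,"ty":0,"tz":0.0005,"roll":0},{"tx":-0.00483,"ty":-0.00044,"tz":0.00022,"roll":0.18},{"tx":-0.00483,"ty":-0.00044,"tz":0.00022,"roll":0.18}])

```text
clock: 16.15
tool_pos: [568.6, 92.8, 119.4]
ee_rot: [[-0.672, 0.74, -0.001], [0.74, 0.672, -0.008], [-0.005, -0.006, -1.0]]
ft_force: [-2.8, 1.9, 5.9]
width: 9.7
```

```bash
python3 -c "
from h import *
feel([547.5,74.5])"
```

```text
t16.15 [568.6   92.8  119.35] yaw 132.2 j6 -127.6 F [-2.78  1.86  5.89] tool F [ 3.21 -0.84 -5.9 ] T [0.36 0.57 0.02] w 9.7
r 27.9 perp 0.63 mm Mz 0.111 (Tz 0.021)
```

play_rows(targets=[{"tx":-0.00483,"ty":-0.00044,"tz":0.0002,"roll":0.18},{"tx":-0.00483,"ty":-0.00044,"tz":0.0002,"roll":0.18},{"tx":-0.00483,"ty":-0.00044,"tz":0.0002,"roll":0.18},{"tx":-0.00483,"ty":-0.00044,"tz":0.0002,"roll":0.18},{"tx":-0.00483,"ty":-0.00044,"tz":0.0002,"roll":0.18}])

```text
clock: 16.77
tool_pos: [575.9, 68.9, 118.5]
ee_rot: [[0.163, 0.987, 0.0], [0.987, -0.163, -0.01], [-0.01, 0.002, -1.0]]
ft_force: [0.9, -3.2, 3.6]
width: 10.0
```

```bash
python3 -c "
from h import *
feel([547.5,74.5])"
```

```text
t16.77 [575.89  68.92 118.51] yaw 80.6 j6 -78.4 F [ 0.86 -3.17  3.57] tool F [-3.03  1.37 -3.54] T [-0.44 -0.04  0.19] w 10.0
r 28.9 perp 0.89 mm Mz 0.106 (Tz 0.191)
```

play_rows(targets=[{"tx":-0.0043,"ty":-0.00035,"tz":0.0002,"roll":0.16},{"tx":-0.0043,"ty":-0.00035,"tz":0.0002,"roll":0.16},{"tx":-0.0043,"ty":-0.00035,"tz":0.0002,"roll":0.16},{"tx":-0.0043,"ty":-0.00035,"tz":0.0002,"roll":0.16},{"tx":0,"ty":0,"tz":0,"roll":0}])

```text
clock: 17.4
tool_pos: [567.9, 52.9, 117.9]
ee_rot: [[0.718, 0.696, 0.0], [0.696, -0.718, -0.012], [-0.008, 0.008, -1.0]]
ft_force: [0.7, -5.4, 3.3]
width: 10.2
```

```bash
python3 -c "
from h import *
feeln([547.5,74.5],3);feel([547.5,74.5])"
```

```text
Mz,Tz,toolF [ 0.13428133  0.25676084 -4.20966936  5.45839561 -3.16492693] sd [0.02081459 0.00999578 0.37729767 0.25534653 0.60574822]
t17.55 [568.01  52.97 117.85] yaw 44.3 j6 -43.5 F [ 0.9  -6.3   2.39] tool F [-3.77  5.16 -2.32] T [-1.1  -0.07  0.27] w 10.0
r 29.7 perp 0.34 mm Mz 0.160 (Tz 0.270)
```

play_rows(targets=[{"tx":-0.0016,"ty":0.001,"tz":0,"roll":0.04},{"tx":-0.0014,"ty":0,"tz":0.0002,"roll":0.04},{"tx":-0.0012,"ty":0,"tz":0,"roll":0.04},{"tx":-0.0012,"ty":0,"tz":0,"roll":0.04},{"tx":0,"ty":0,"tz":0,"roll":0}])

```text
clock: 18.18
tool_pos: [564.4, 49.6, 117.6]
ee_rot: [[0.818, 0.575, -0.0], [0.575, -0.818, -0.01], [-0.006, 0.008, -1.0]]
ft_force: [0.3, -5.8, 4.2]
width: 10.4
```

```bash
python3 -c "
from h import *
feeln([547.5,74.5],3);feel([547.5,74.5])"
```

```text
Mz,Tz,toolF [ 0.12874037  0.22495757 -3.29516488  4.65886879 -4.74735781] sd [0.0128867  0.0046531  0.35340532 0.1277418  0.25486201]
t18.32 [564.44  49.66 117.56] yaw 35.1 j6 -34.7 F [-0.05 -5.89  4.52] tool F [-3.45  4.83 -4.46] T [-0.83  0.02  0.22] w 9.9
r 30.1 perp 0.43 mm Mz 0.117 (Tz 0.218)
```

play_rows(targets=[{"tx":0,"ty":0,"tz":0,"roll":0.01},{"tx":0,"ty":0,"tz":0,"roll":0},{"tx":0,"ty":0,"tz":0,"roll":0},{"tx":0,"ty":0,"tz":0,"roll":0},{"tx":0,"ty":0,"tz":0,"roll":0}])

```text
clock: 18.95
tool_pos: [564.4, 49.6, 117.6]
ee_rot: [[0.824, 0.567, -0.001], [0.567, -0.824, -0.01], [-0.006, 0.008, -1.0]]
ft_force: [1.4, -5.7, 4.6]
width: 10.5
```

```bash
python3 -c "
from h import *
feel([547.5,74.5])"
```

```text
t18.95 [564.37  49.6  117.57] yaw 34.6 j6 -34.2 F [ 1.38 -5.74  4.63] tool F [-2.15  5.55 -4.57] T [-0.91  0.07  0.26] w 10.5
r 30.1 perp 0.23 mm Mz 0.199 (Tz 0.261)
```

play_rows(targets=[{"tx":-0.0013,"ty":0,"tz":0,"roll":0.04},{"tx":-0.0013,"ty":0,"tz":0,"roll":0.04},{"tx":-0.0013,"ty":0,"tz":0,"roll":0.04},{"tx":-0.0013,"ty":0,"tz":0,"roll":0.04},{"tx":0,"ty":0,"tz":0,"roll":0}])

```text
clock: 19.58
tool_pos: [560.0, 46.9, 117.5]
ee_rot: [[0.904, 0.428, -0.0], [0.428, -0.904, -0.01], [-0.005, 0.009, -1.0]]
ft_force: [0.6, -6.1, 3.7]
width: 9.6
```

```bash
python3 -c "
from h import *
feeln([547.5,74.5],3);feel([547.5,74.5])"
```

```text
Mz,Tz,toolF [ 0.18145759  0.21449253 -1.20716695  5.85053649 -3.52004155] sd [0.03218905 0.02726202 0.31035285 0.1495354  0.33985522]
t19.73 [560.    46.95 117.47] yaw 25.4 j6 -25.3 F [ 1.4  -5.55  3.62] tool F [-1.14  5.65 -3.56] T [-0.9  -0.13  0.25] w 10.0
r 30.2 perp 0.52 mm Mz 0.221 (Tz 0.252)
```

play_rows(targets=[{"tx":-0.0012,"ty":0.001,"tz":0,"roll":0.04},{"tx":-0.0012,"ty":0,"tz":0,"roll":0.04},{"tx":-0.0012,"ty":0,"tz":0,"roll":0.04},{"tx":0,"ty":0,"tz":0,"roll":0},{"tx":0,"ty":0,"tz":0,"roll":0}])

```text
clock: 20.35
tool_pos: [556.8, 45.5, 117.3]
ee_rot: [[0.948, 0.318, -0.001], [0.318, -0.948, -0.009], [-0.004, 0.008, -1.0]]
ft_force: [-0.1, -5.4, 5.0]
width: 9.7
```

```bash
python3 -c "
from h import *
feeln([547.5,74.5],3);feel([547.5,74.5])"
```

```text
Mz,Tz,toolF [ 0.1165199   0.15437729 -1.33669294  5.20603546 -4.42401986] sd [0.02309693 0.01294244 0.82979734 0.341462   0.10310348]
t20.50 [556.77  45.51 117.26] yaw 18.6 j6 -18.7 F [-0.39 -5.12  4.4 ] tool F [-2.01  4.76 -4.35] T [-0.8  -0.07  0.17] w 10.1
r 30.4 perp 0.44 mm Mz 0.114 (Tz 0.172)
```

Still turning freely at about 2.79 rad. Continue in small steps.

play_rows(targets=[{"tx":-0.0014,"ty":0.0005,"tz":0,"roll":0.045},{"tx":-0.0014,"ty":0,"tz":0,"roll":0.045},{"tx":-0.0014,"ty":0,"tz":0,"roll":0.045},{"tx":-0.0014,"ty":0,"tz":0,"roll":0.045},{"tx":0,"ty":0,"tz":0,"roll":0}])

```text
clock: 21.12
tool_pos: [551.4, 44.1, 117.1]
ee_rot: [[0.99, 0.144, -0.001], [0.144, -0.99, -0.008], [-0.002, 0.008, -1.0]]
ft_force: [1.6, -4.2, 2.8]
width: 9.9
```

```bash
python3 -c "
from h import *
feeln([547.5,74.5],3);feel([547.5,74.5])"
```

```text
Mz,Tz,toolF [ 0.16065626  0.11230522  1.49985799  3.84653898 -4.51259878] sd [0.02117117 0.02884233 0.27639564 0.10293219 0.19571112]
t21.27 [551.38  44.07 117.03] yaw 8.3 j6 -8.6 F [ 1.89 -3.47  4.75] tool F [ 1.35  3.74 -4.72] T [-0.5  -0.38  0.11] w 9.6
r 30.7 perp 0.55 mm Mz 0.156 (Tz 0.112)
```

play_rows(targets=[{"tx":-0.0012,"ty":0,"tz":0,"roll":0.04},{"tx":-0.0012,"ty":0,"tz":0,"roll":0.04},{"tx":-0.0012,"ty":0,"tz":0,"roll":0.04},{"tx":0,"ty":0,"tz":0,"roll":0},{"tx":0,"ty":0,"tz":0,"roll":0}])

```text
clock: 21.9
tool_pos: [547.7, 43.8, 117.0]
ee_rot: [[1.0, 0.025, -0.002], [0.025, -1.0, -0.008], [-0.002, 0.008, -1.0]]
ft_force: [3.2, -3.8, 3.5]
width: 10.0
```

```bash
python3 -c "
from h import *
feeln([547.5,74.5],3);feel([547.5,74.5])"
```

```text
Mz,Tz,toolF [ 0.21305255  0.11218948  3.2026268   4.09440317 -3.88498212] sd [0.03667769 0.02529911 0.53646251 0.20530741 0.44833488]
t22.05 [547.71  43.76 116.96] yaw 1.4 j6 -1.7 F [ 4.06 -3.68  3.61] tool F [ 3.96  3.8  -3.58] T [-0.54 -0.6   0.13] w 9.7
r 30.7 perp 0.53 mm Mz 0.253 (Tz 0.129)
```

play_rows(targets=[{"tx":-0.0012,"ty":0,"tz":0,"roll":0.04},{"tx":-0.0012,"ty":0,"tz":0,"roll":0.04},{"tx":-0.0006,"ty":0,"tz":0,"roll":0.02},{"tx":0,"ty":0,"tz":0,"roll":0},{"tx":0,"ty":0,"tz":0,"roll":0}])

```text
clock: 22.68
tool_pos: [544.9, 43.8, 117.0]
ee_rot: [[0.997, -0.076, -0.001], [-0.076, -0.997, -0.008], [-0.001, 0.008, -1.0]]
ft_force: [5.2, -3.6, 2.3]
width: 10.2
```

```bash
python3 -c "
from h import *
feeln([547.5,74.5],5);feel([547.5,74.5])"
```

```text
Mz,Tz,toolF [ 0.32360199  0.17402598  4.82937913  2.87651953 -2.41658351] sd [0.0139915  0.00972519 0.39444206 0.35828389 0.3809988 ]
t22.93 [544.89  43.81 116.96] yaw -4.3 j6 4.0 F [ 4.99 -2.88  2.54] tool F [ 5.19  2.51 -2.52] T [-0.55 -0.8   0.17] w 10.2
r 30.8 perp 0.27 mm Mz 0.332 (Tz 0.171)
```

nut3 is home: two steps in a row gave a rising torque, now 0.32 N m. Release and go to nut2.

play_rows(targets=[{"tx":0,"ty":0,"tz":0,"roll":0},{"tx":0,"ty":0,"tz":0,"roll":0},{"tx":0,"ty":0,"tz":0,"roll":0},{"tx":0,"ty":0,"tz":-0.05,"roll":0},{"tx":0,"ty":0,"tz":-0.05,"roll":0}], claw=0.045)

```text
clock: 23.55
tool_pos: [542.9, 44.8, 216.2]
ee_rot: [[0.997, -0.076, -0.007], [-0.076, -0.997, -0.008], [-0.006, 0.008, -1.0]]
ft_force: [-0.1, -0.8, -0.7]
width: 45.0
```

play_rows(targets=[{"tx":-0.0307,"ty":0.0208,"tz":0,"roll":0},{"tx":-0.0307,"ty":0.0208,"tz":0,"roll":0},{"tx":0,"ty":0,"tz":0,"roll":-0.1716},{"tx":0,"ty":0,"tz":0,"roll":-0.1716},{"tx":0,"ty":0,"tz":0,"roll":-0.1716}])

```text
clock: 24.18
tool_pos: [479.2, 8.0, 216.5]
ee_rot: [[0.903, 0.43, -0.005], [0.43, -0.903, -0.008], [-0.008, 0.005, -1.0]]
ft_force: [-0.1, 0.6, 0.2]
width: 44.9
```

play_rows(targets=[{"tx":0,"ty":0,"tz":0,"roll":-0.1716},{"tx":0,"ty":0,"tz":0,"roll":-0.1716},{"tx":0,"ty":0,"tz":0,"roll":-0.1716},{"tx":0,"ty":0,"tz":0,"roll":-0.1716},{"tx":0,"ty":0,"tz":0,"roll":-0.1716}])

```text
clock: 24.8
tool_pos: [479.2, 8.1, 216.3]
ee_rot: [[0.265, 0.964, -0.005], [0.964, -0.265, -0.008], [-0.009, -0.003, -1.0]]
ft_force: [-0.0, 0.2, 0.5]
width: 44.9
```

play_rows(targets=[{"tx":0,"ty":0,"tz":0,"roll":-0.1716},{"tx":0,"ty":0,"tz":0,"roll":-0.1716},{"tx":0,"ty":0,"tz":0,"roll":-0.1716},{"tx":0,"ty":0,"tz":0,"roll":-0.1716},{"tx":0,"ty":0,"tz":0,"roll":0}])

```text
clock: 25.42
tool_pos: [479.4, 8.0, 216.5]
ee_rot: [[-0.4, 0.917, -0.004], [0.917, 0.4, -0.008], [-0.005, -0.007, -1.0]]
ft_force: [-0.2, 0.4, 0.2]
width: 44.6
```

```bash
python3 - <<'E'
from h import *
im,d,s=snap('wrist','w4');c=cam('wrist',s)
for o in nuts(c,im,d,(120,145)): print(*o)
go(480.6,6.9,119)
E
```

```text
[454.80783081  -2.55005646] [73.89924622 18.58770561] 23.599184 1212 138.34459013441634 [256.59240924 163.56765677]
[ 550.31884766 -117.04205322] [75.96810913 17.69023323] 90.62533 1524 142.04395005362483 [ 85.23031496 213.20341207]
[550.66259766  61.44206238] [17.46104813 48.1197052 ] 104.64909 811 142.44071567960404 [278.92231813 286.18125771]
t25.48 [479.59   7.98 216.61] yaw 113.4 j6 -118.2 F [-0.55 -0.73  0.21] tool F [-0.45 -0.8  -0.2 ] T [ 0.18 -0.07  0.  ] w 45.1
shift mm [-0.83  1.16 97.61]
```

View pics/w4.png

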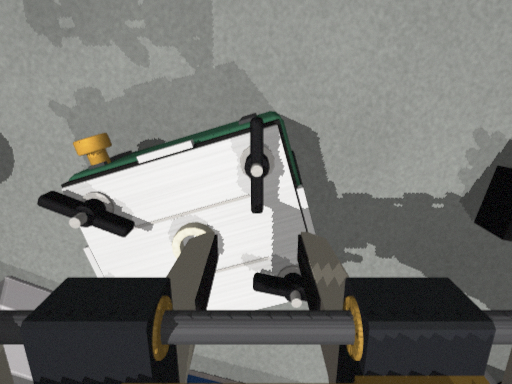

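Nut2 is at (257,165) with its bar at 23.6°, aligned with the jaws. nut1 is at (85,210), now settled at 90.6°, a turn of about 2.58 rad. nut3 is at (280,286) and the tape is still in place. Descend and grip nut2.

play_rows(targets=[{"tx":0,"ty":0.001,"tz":0.035,"roll":0},{"tx":0,"ty":0,"tz":0.035,"roll":0},{"tx":0,"ty":0,"tz":0.0275,"roll":0},{"tx":0,"ty":0,"tz":0,"roll":0},{"tx":0,"ty":0,"tz":0,"roll":0}])

```text
clock: 26.1
tool_pos: [481.4, 7.4, 120.9]
ee_rot: [[-0.399, 0.917, -0.001], [0.917, 0.399, -0.008], [-0.007, -0.005, -1.0]]
ft_force: [0.2, -0.3, 1.0]
width: 44.9
```

play_rows(targets=[{"tx":0,"ty":0,"tz":0,"roll":0},{"tx":0,"ty":0,"tz":0,"roll":0},{"tx":0,"ty":0,"tz":0,"roll":0},{"tx":0,"ty":0,"tz":0,"roll":0},{"tx":0,"ty":0,"tz":0,"roll":0}], claw=0.004)

```text
clock: 26.72
tool_pos: [481.1, 7.5, 119.9]
ee_rot: [[-0.4, 0.916, -0.002], [0.916, 0.4, -0.008], [-0.007, -0.005, -1.0]]
ft_force: [-0.4, 0.3, 1.2]
width: 9.7
```

```bash
python3 -c "
from h import *
feel([455.5,-3.3])"
```

```text
t26.73 [481.05   7.49 119.92] yaw 113.6 j6 -118.3 F [-0.42  0.27  1.25] tool F [ 0.41 -0.29 -1.25] T [ 0.26 -0.01 -0.04] w 9.7
r 27.7 perp 0.34 mm Mz -0.032 (Tz -0.043)
```

play_rows(targets=[{"tx":-0.005,"ty":-0.00035,"tz":0.0002,"roll":0.18},{"tx":-0.005,"ty":-0.00035,"tz":0.0002,"roll":0.18},{"tx":-0.005,"ty":-0.00035,"tz":0.0002,"roll":0.18},{"tx":-0.005,"ty":-0.00035,"tz":0.0002,"roll":0.18},{"tx":-0.005,"ty":-0.00035,"tz":0.0002,"roll":0.18}])

```text
clock: 27.35
tool_pos: [480.2, -17.3, 119.0]
ee_rot: [[0.474, 0.881, -0.003], [0.88, -0.474, -0.009], [-0.009, 0.002, -1.0]]
ft_force: [-2.8, -1.0, 2.0]
width: 9.4
```

play_rows(targets=[{"tx":-0.005,"ty":-0.00035,"tz":0.0002,"roll":0.18},{"tx":-0.005,"ty":-0.00035,"tz":0.0002,"roll":0.18},{"tx":-0.005,"ty":-0.00035,"tz":0.0002,"roll":0.18},{"tx":-0.005,"ty":-0.00035,"tz":0.0002,"roll":0.18},{"tx":-0.005,"ty":-0.00035,"tz":0.0002,"roll":0.18}])

```text
clock: 27.98
tool_pos: [460.3, -32.1, 117.9]
ee_rot: [[0.984, 0.176, -0.004], [0.176, -0.984, -0.009], [-0.006, 0.008, -1.0]]
ft_force: [-3.9, -0.9, 3.6]
width: 10.0
```

```bash
python3 -c "
from h import *
feel([455.5,-3.3])"
```

```text
t27.98 [460.34 -32.06 117.92] yaw 10.1 j6 -19.9 F [-3.9  -0.92  3.57] tool F [-4.02  0.25 -3.54] T [-0.17  0.8   0.15] w 10.0
r 29.2 perp 0.30 mm Mz 0.034 (Tz 0.151)
```

play_rows(targets=[{"tx":-0.005,"ty":-0.00035,"tz":0.0002,"roll":0.18},{"tx":-0.005,"ty":-0.00035,"tz":0.0002,"roll":0.18},{"tx":-0.005,"ty":-0.00035,"tz":0.0002,"roll":0.18},{"tx":0,"ty":0,"tz":0,"roll":0},{"tx":0,"ty":0,"tz":0,"roll":0}])

```text
clock: 28.6
tool_pos: [445.2, -30.9, 117.3]
ee_rot: [[0.937, -0.35, -0.005], [-0.35, -0.937, -0.009], [-0.001, 0.01, -1.0]]
ft_force: [-4.6, -1.1, 3.4]
width: 10.0
```

```bash
python3 -c "
from h import *
feeln([455.5,-3.3]);feel([455.5,-3.3])"
```

```text
Mz,Tz,toolF [ 0.03592141  0.16155757 -4.27206785  3.97729007 -3.12248768] sd [0.01669475 0.03280457 0.62571648 0.28678534 0.32088742]
t28.80 [445.27 -30.87 117.28] yaw -20.5 j6 10.5 F [-4.73 -2.33  3.59] tool F [-3.63  3.88 -3.54] T [-0.2   1.04  0.12] w 10.3
r 29.4 perp -0.05 mm Mz 0.010 (Tz 0.117)
```

play_rows(targets=[{"tx":-0.0016,"ty":0.0008,"tz":0,"roll":0.045},{"tx":-0.0015,"ty":0,"tz":0,"roll":0.045},{"tx":-0.0014,"ty":0,"tz":0,"roll":0.045},{"tx":-0.0013,"ty":0,"tz":0,"roll":0.045},{"tx":0,"ty":0,"tz":0,"roll":0}])

```text
clock: 29.42
tool_pos: [440.3, -28.7, 117.2]
ee_rot: [[0.859, -0.511, -0.003], [-0.511, -0.859, -0.008], [0.001, 0.008, -1.0]]
ft_force: [-1.5, 1.4, -1.2]
width: 10.0
```

```bash
python3 -c "
from h import *
feeln([455.5,-3.3]);feel([455.5,-3.3])"
```

```text
Mz,Tz,toolF [ 0.06103282  0.15408898 -3.14642167 -0.20248685  0.51564855] sd [0.02424168 0.02062105 0.89665733 0.3478056  0.3321977 ]
t29.62 [440.43 -28.75 117.22] yaw -30.7 j6 20.8 F [-2.76  1.99 -0.91] tool F [-3.4  -0.31  0.91] T [0.45 0.49 0.17] w 9.9
r 29.6 perp -0.05 mm Mz 0.074 (Tz 0.175)
```

play_rows(targets=[{"tx":-0.0014,"ty":0,"tz":0,"roll":0.045},{"tx":-0.0014,"ty":0,"tz":0.0001,"roll":0.045},{"tx":-0.0014,"ty":0,"tz":0.0001,"roll":0.045},{"tx":-0.0014,"ty":0,"tz":0,"roll":0.045},{"tx":0,"ty":0,"tz":0,"roll":0}])

```text
clock: 30.25
tool_pos: [436.2, -25.8, 117.2]
ee_rot: [[0.754, -0.657, -0.002], [-0.657, -0.754, -0.008], [0.004, 0.008, -1.0]]
ft_force: [-0.9, 1.2, -2.1]
width: 9.8
```

```bash
python3 -c "
from h import *
feeln([455.5,-3.3]);feel([455.5,-3.3])"
```

```text
Mz,Tz,toolF [ 0.1498756   0.19003069 -1.37278616 -0.91074551  2.65661465] sd [0.02805588 0.02767462 0.27567611 0.39960095 0.36321294]
t30.45 [436.22 -25.77 117.19] yaw -41.0 j6 31.5 F [-0.15  1.4  -2.93] tool F [-1.04 -0.98  2.92] T [0.32 0.15 0.16] w 10.2
r 29.6 perp -0.21 mm Mz 0.129 (Tz 0.159)
```

play_rows(targets=[{"tx":-0.0012,"ty":0,"tz":0,"roll":0.04},{"tx":-0.0012,"ty":0,"tz":0,"roll":0.04},{"tx":-0.0006,"ty":0,"tz":0,"roll":0.02},{"tx":0,"ty":0,"tz":0,"roll":0},{"tx":0,"ty":0,"tz":0,"roll":0}])

```text
clock: 31.08
tool_pos: [434.2, -23.9, 117.3]
ee_rot: [[0.685, -0.729, -0.002], [-0.729, -0.685, -0.008], [0.005, 0.007, -1.0]]
ft_force: [2.4, 0.5, -4.2]
width: 10.2
```

```bash
python3 -c "
from h import *
feeln([455.5,-3.3]);feel([455.5,-3.3])"
```

```text
Mz,Tz,toolF [ 0.25125951  0.1988415   1.72781999 -1.76389689  5.01599327] sd [0.01171433 0.0157813  0.19083404 0.34853915 0.59341868]
t31.27 [434.18 -23.8  117.34] yaw -46.8 j6 37.4 F [ 2.55 -0.21 -4.13] tool F [ 1.88 -1.74  4.13] T [ 0.03 -0.4   0.18] w 10.0
r 29.6 perp -0.35 mm Mz 0.235 (Tz 0.178)
```

nut2 is home: torque rose by about 0.1 on each of the last two steps, to 0.25 N m. Release and go to nut4.

play_rows(targets=[{"tx":0,"ty":0,"tz":0,"roll":0},{"tx":0,"ty":0,"tz":0,"roll":0},{"tx":0,"ty":0,"tz":0,"roll":0},{"tx":0,"ty":0,"tz":-0.05,"roll":0},{"tx":0,"ty":0,"tz":-0.05,"roll":0}], claw=0.045)

```text
clock: 31.9
tool_pos: [433.3, -22.7, 218.0]
ee_rot: [[0.684, -0.729, -0.005], [-0.729, -0.684, -0.008], [0.003, 0.009, -1.0]]
ft_force: [-0.0, -0.1, 0.3]
width: 44.8
```

play_rows(targets=[{"tx":0.0377,"ty":-0.0421,"tz":0,"roll":0},{"tx":0.0377,"ty":-0.0421,"tz":0,"roll":0},{"tx":0.0377,"ty":-0.0421,"tz":0,"roll":0},{"tx":0.0377,"ty":-0.0421,"tz":0,"roll":0},{"tx":0,"ty":0,"tz":0,"roll":-0.1826}])

```text
clock: 32.52
tool_pos: [661.6, -17.4, 211.8]
ee_rot: [[0.807, -0.59, -0.009], [-0.59, -0.807, -0.007], [-0.003, 0.011, -1.0]]
ft_force: [-1.4, 0.2, -0.1]
width: 45.4
```

play_rows(targets=[{"tx":0,"ty":0,"tz":0,"roll":-0.1826},{"tx":0,"ty":0,"tz":0,"roll":-0.1826},{"tx":0,"ty":0,"tz":0,"roll":-0.1826},{"tx":0,"ty":0,"tz":0,"roll":-0.1826},{"tx":0,"ty":0,"tz":0,"roll":-0.1826}])

```text
clock: 33.15
tool_pos: [659.9, -17.6, 216.6]
ee_rot: [[0.96, 0.281, -0.003], [0.281, -0.96, -0.008], [-0.005, 0.007, -1.0]]
ft_force: [0.7, 0.1, -0.7]
width: 45.2
```

play_rows(targets=[{"tx":0,"ty":0,"tz":0,"roll":-0.1826},{"tx":0,"ty":0,"tz":0,"roll":-0.1826},{"tx":0,"ty":0,"tz":0,"roll":-0.1826},{"tx":0,"ty":0,"tz":0,"roll":-0.1826},{"tx":0,"ty":0,"tz":0,"roll":-0.1826}])

```text
clock: 33.78
tool_pos: [659.9, -17.6, 216.6]
ee_rot: [[0.365, 0.931, -0.003], [0.931, -0.365, -0.008], [-0.009, -0.0, -1.0]]
ft_force: [-0.1, 0.0, 0.2]
width: 45.0
```

play_rows(targets=[{"tx":0,"ty":0,"tz":0,"roll":-0.1826},{"tx":0,"ty":0,"tz":0,"roll":-0.1826},{"tx":0,"ty":0,"tz":0,"roll":-0.1826},{"tx":0,"ty":0,"tz":0,"roll":-0.1826},{"tx":0,"ty":0,"tz":0,"roll":-0.1826}])

```text
clock: 34.4
tool_pos: [659.9, -17.5, 216.6]
ee_rot: [[-0.514, 0.858, -0.003], [0.858, 0.514, -0.008], [-0.005, -0.007, -1.0]]
ft_force: [0.1, -0.8, -0.6]
width: 45.0
```

play_rows(targets=[{"tx":0,"ty":0,"tz":0,"roll":-0.18},{"tx":0,"ty":0,"tz":0,"roll":-0.18},{"tx":0,"ty":0,"tz":0,"roll":0},{"tx":0,"ty":0,"tz":0,"roll":0},{"tx":0,"ty":0,"tz":0,"roll":0}])

```text
clock: 35.02
tool_pos: [660.2, -17.6, 216.7]
ee_rot: [[-0.778, 0.628, -0.002], [0.628, 0.778, -0.008], [-0.003, -0.008, -1.0]]
ft_force: [-0.2, 0.1, 0.5]
width: 45.5
```

```bash
python3 - <<'E'
from h import *
im,d,s=snap('wrist','w5');c=cam('wrist',s)
for o in nuts(c,im,d,(120,145)): print(*o)
go(660.2,-18.5,119)
E
```

```text
[ 553.078125   -101.78765869] [13.27466869 43.55633545] 98.80172 1032 136.6156591714993 [301.72286822  19.23837209]
[458.68231201   0.55999374] [66.02388    18.33445358] 57.421158 2248 144.35111716610245 [489.24199288  47.31761566]
[643.51159668 -40.9074707 ] [73.89606476 19.04019165] 61.33741 1252 138.2483936747649 [255.01757188 161.04952077]
[548.15869141  73.68501282] [18.86225891 74.14904785] 100.46621 1226 141.94784824923175 [430.94127243 195.99510604]
t35.08 [660.2  -17.64 216.72] yaw 141.1 j6 -146.8 F [0.53 0.02 0.35] tool F [-0.41  0.34 -0.35] T [ 0.16  0.   -0.05] w 44.7
shift mm [-0.23  0.1  97.72]
```

View pics/w5.png

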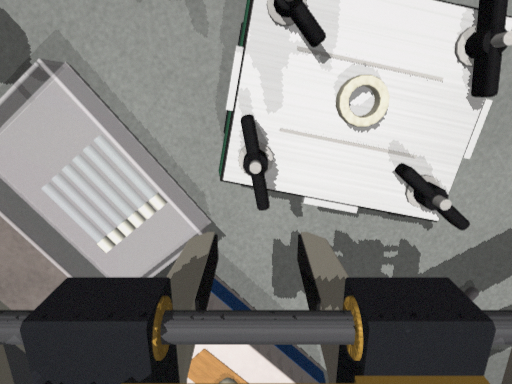

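Nut4 is at (255,162) with its bar at 61°. nut1 is at (300,15), nut3 at (431,196) and nut2 at the right edge; the tape at (363,101) has not moved. nut3 and nut2 sprang back about 0.25 rad, matching their torques. Grip nut4.

play_rows(targets=[{"tx":-0.0007,"ty":0,"tz":0.035,"roll":0},{"tx":0,"ty":0,"tz":0.035,"roll":0},{"tx":0,"ty":0,"tz":0.0275,"roll":0},{"tx":0,"ty":0,"tz":0,"roll":0},{"tx":0,"ty":0,"tz":0,"roll":0}])

```text
clock: 35.7
tool_pos: [661.3, -18.9, 120.7]
ee_rot: [[-0.779, 0.627, -0.001], [0.627, 0.779, -0.008], [-0.005, -0.007, -1.0]]
ft_force: [0.0, -0.3, 0.3]
width: 44.9
```

play_rows(targets=[{"tx":0,"ty":0,"tz":0,"roll":0},{"tx":0,"ty":0,"tz":0,"roll":0},{"tx":0,"ty":0,"tz":0,"roll":0},{"tx":0,"ty":0,"tz":0,"roll":0},{"tx":0,"ty":0,"tz":0,"roll":0}], claw=0.004)

```text
clock: 36.33
tool_pos: [661.0, -18.7, 119.5]
ee_rot: [[-0.78, 0.626, -0.001], [0.626, 0.779, -0.008], [-0.004, -0.007, -1.0]]
ft_force: [1.7, 1.9, -0.0]
width: 10.1
```

```bash
python3 -c "
from h import *
feel([643.5,-40.2])"
```

```text
t36.33 [660.97 -18.74 119.52] yaw 141.2 j6 -146.9 F [ 1.67  1.87 -0.03] tool F [-0.13  2.51  0.01] T [ 0.37 -0.26  0.06] w 10.1
r 27.7 perp 0.18 mm Mz 0.053 (Tz 0.056)
```

play_rows(targets=[{"tx":-0.005,"ty":-0.00035,"tz":0.0002,"roll":0.18},{"tx":-0.005,"ty":-0.00035,"tz":0.0002,"roll":0.18},{"tx":-0.005,"ty":-0.00035,"tz":0.0002,"roll":0.18},{"tx":-0.005,"ty":-0.00035,"tz":0.0002,"roll":0.18},{"tx":-0.005,"ty":-0.00035,"tz":0.0002,"roll":0.18}])

```text
clock: 36.95
tool_pos: [672.3, -41.4, 118.6]
ee_rot: [[0.012, 1.0, -0.001], [1.0, -0.012, -0.009], [-0.009, -0.0, -1.0]]
ft_force: [4.6, -2.0, -1.5]
width: 9.7
```

play_rows(targets=[{"tx":-0.005,"ty":-0.00035,"tz":0.0002,"roll":0.18},{"tx":-0.005,"ty":-0.00035,"tz":0.0002,"roll":0.18},{"tx":-0.005,"ty":-0.00035,"tz":0.0002,"roll":0.18},{"tx":-0.005,"ty":-0.00035,"tz":0.0002,"roll":0.18},{"tx":-0.005,"ty":-0.00035,"tz":0.0002,"roll":0.18}])

```text
clock: 37.58
tool_pos: [661.7, -64.5, 117.7]
ee_rot: [[0.791, 0.611, -0.001], [0.611, -0.791, -0.011], [-0.007, 0.008, -1.0]]
ft_force: [1.6, -4.9, -2.3]
width: 10.2
```

```bash
python3 -c "
from h import *
feel([643.5,-40.2])"
```

```text
t37.58 [661.67 -64.49 117.75] yaw 37.7 j6 -47.2 F [ 1.64 -4.92 -2.26] tool F [-1.7   4.88  2.31] T [-0.92 -0.41  0.1 ] w 10.2
r 30.3 perp 0.47 mm Mz 0.045 (Tz 0.095)
```

play_rows(targets=[{"tx":-0.005,"ty":0.0002,"tz":0.0002,"roll":0.18},{"tx":-0.005,"ty":0.0002,"tz":0.0002,"roll":0.18},{"tx":0,"ty":0,"tz":0,"roll":0},{"tx":0,"ty":0,"tz":0,"roll":0},{"tx":0,"ty":0,"tz":0,"roll":0}])

```text
clock: 38.2
tool_pos: [653.0, -69.5, 117.2]
ee_rot: [[0.953, 0.304, -0.003], [0.304, -0.953, -0.01], [-0.006, 0.009, -1.0]]
ft_force: [-0.8, -5.4, -0.3]
width: 10.1
```

```bash
python3 -c "
from h import *
feeln([643.5,-40.2]);feel([643.5,-40.2])"
```

```text
Mz,Tz,toolF [ 0.06671687  0.1558311  -2.88058209  6.03766607  0.11062855] sd [0.03913211 0.03248749 0.9983012  0.11443927 0.16207627]
t38.40 [652.94 -69.45 117.16] yaw 17.7 j6 -27.8 F [-1.43 -6.73 -0.11] tool F [-3.41  5.97  0.18] T [-1.02  0.13  0.11] w 10.0
r 30.7 perp -0.09 mm Mz 0.006 (Tz 0.112)
```

play_rows(targets=[{"tx":-0.0016,"ty":0.0008,"tz":0,"roll":0.045},{"tx":-0.0015,"ty":0,"tz":0.0001,"roll":0.045},{"tx":-0.0014,"ty":0,"tz":0.0001,"roll":0.045},{"tx":-0.0014,"ty":0,"tz":0,"roll":0.045},{"tx":0,"ty":0,"tz":0,"roll":0}])

```text
clock: 39.02
tool_pos: [647.6, -70.9, 117.0]
ee_rot: [[0.992, 0.128, -0.002], [0.128, -0.992, -0.009], [-0.003, 0.009, -1.0]]
ft_force: [0.5, -4.5, -1.5]
width: 10.1
```

```bash
python3 -c "
from h import *
feeln([643.5,-40.2]);feel([643.5,-40.2])"
```

```text
Mz,Tz,toolF [ 0.07728999  0.09351336 -0.48646816  5.09905716  1.26153454] sd [0.02797047 0.01250565 0.80527623 0.5508646  0.57220403]
t39.23 [647.62 -70.89 117.07] yaw 7.3 j6 -17.6 F [ 0.57 -5.75 -0.43] tool F [-0.15  5.78  0.48] T [-0.9  -0.03  0.08] w 10.0
r 31.0 perp -0.21 mm Mz 0.071 (Tz 0.077)
```

play_rows(targets=[{"tx":-0.0014,"ty":0.0008,"tz":0,"roll":0.045},{"tx":-0.0014,"ty":0,"tz":0.0001,"roll":0.045},{"tx":-0.0014,"ty":0,"tz":0.0001,"roll":0.045},{"tx":-0.0014,"ty":0,"tz":0,"roll":0.045},{"tx":0,"ty":0,"tz":0,"roll":0}])

```text
clock: 39.85
tool_pos: [642.1, -71.3, 116.8]
ee_rot: [[0.999, -0.054, -0.002], [-0.054, -0.999, -0.008], [-0.002, 0.008, -1.0]]
ft_force: [1.0, -2.9, -1.3]
width: 10.0
```

```bash
python3 -c "
from h import *
feeln([643.5,-40.2]);feel([643.5,-40.2])"
```

```text
Mz,Tz,toolF [0.11227552 0.09254788 0.66198872 2.6518786  1.56503067] sd [0.02365826 0.00885076 0.50872061 0.31553588 0.3374837 ]
t40.05 [642.13 -71.36 116.86] yaw -3.1 j6 -7.4 F [ 1.29 -3.15 -1.57] tool F [1.47 3.07 1.59] T [-0.24 -0.16  0.1 ] w 9.9
r 31.2 perp -0.32 mm Mz 0.146 (Tz 0.101)
```

play_rows(targets=[{"tx":-0.0013,"ty":0,"tz":0,"roll":0.04},{"tx":-0.0013,"ty":0,"tz":0,"roll":0.04},{"tx":-0.0013,"ty":0,"tz":0,"roll":0.04},{"tx":0,"ty":0,"tz":0,"roll":0},{"tx":0,"ty":0,"tz":0,"roll":0}])

```text
clock: 40.67
tool_pos: [638.3, -71.0, 116.8]
ee_rot: [[0.985, -0.173, -0.002], [-0.173, -0.985, -0.008], [-0.001, 0.008, -1.0]]
ft_force: [1.8, -1.2, -3.6]
width: 9.8
```

```bash
python3 -c "
from h import *
feeln([643.5,-40.2]);feel([643.5,-40.2])"
```

```text
Mz,Tz,toolF [0.12171534 0.03746346 2.70228129 0.15921517 3.36554473] sd [0.03449435 0.03073159 0.3367628  0.17433511 0.25487527]
t40.88 [638.24 -70.99 116.8 ] yaw -10.0 j6 -0.5 F [ 2.08 -0.69 -3.62] tool F [2.17 0.29 3.62] T [-0.07 -0.41  0.01] w 9.9
r 31.2 perp -0.18 mm Mz 0.075 (Tz 0.008)
```

Still turning freely at 2.82 rad (the last step raised torque only 0.01). Continue.

play_rows(targets=[{"tx":-0.0013,"ty":0,"tz":0,"roll":0.04},{"tx":-0.0013,"ty":0,"tz":0.0002,"roll":0.04},{"tx":-0.0013,"ty":0,"tz":0.0002,"roll":0.04},{"tx":-0.0013,"ty":0,"tz":0,"roll":0.04},{"tx":0,"ty":0,"tz":0,"roll":0}])

```text
clock: 41.5
tool_pos: [633.8, -70.0, 116.8]
ee_rot: [[0.944, -0.329, -0.001], [-0.329, -0.944, -0.008], [0.002, 0.008, -1.0]]
ft_force: [5.7, -0.3, -4.8]
width: 10.0
```

```bash
python3 -c "
from h import *
feeln([643.5,-40.2]);feel([643.5,-40.2])"
```

```text
Mz,Tz,toolF [ 0.29123325  0.13371982  5.01267155 -0.53325741  4.39594484] sd [0.02211527 0.02735049 0.28687259 0.25210831 0.47536975]
t41.70 [633.86 -69.98 116.79] yaw -19.2 j6 8.7 F [ 4.75 -1.31 -4.86] tool F [ 4.91 -0.36  4.87] T [-0.09 -0.94  0.17] w 10.0
r 31.3 perp -0.69 mm Mz 0.328 (Tz 0.174)
```

nut4 is firm at 0.29 N m. Release, lift clear and check everything.

play_rows(targets=[{"tx":0,"ty":0,"tz":0,"roll":0},{"tx":0,"ty":0,"tz":0,"roll":0},{"tx":0,"ty":0,"tz":0,"roll":0},{"tx":0,"ty":0,"tz":-0.05,"roll":0},{"tx":0,"ty":0,"tz":-0.05,"roll":0}], claw=0.045)

```text
clock: 42.32
tool_pos: [632.3, -69.1, 216.9]
ee_rot: [[0.944, -0.329, -0.005], [-0.329, -0.944, -0.008], [-0.002, 0.009, -1.0]]
ft_force: [0.9, 0.3, 1.0]
width: 44.8
```

play_rows(targets=[{"tx":0,"ty":-0.03,"tz":-0.05,"roll":0},{"tx":0,"ty":-0.03,"tz":-0.04,"roll":0},{"tx":0,"ty":-0.03,"tz":0,"roll":0},{"tx":0,"ty":-0.03,"tz":0,"roll":0},{"tx":0,"ty":0,"tz":0,"roll":0}])

```text
clock: 42.95
tool_pos: [672.9, 46.8, 305.2]
ee_rot: [[0.945, -0.327, -0.003], [-0.327, -0.945, -0.008], [-0.001, 0.009, -1.0]]
ft_force: [-0.7, -0.3, -0.0]
width: 45.0
```

```bash
python3 - <<'E'
from h import *
im,d,s=snap('wrist','w6');c=cam('wrist',s);st()
for o in nuts(c,im,d,(118,145)): print(*o)
P=cloud(c,d);hsv=cv2.cvtColor(im,cv2.COLOR_RGB2HSV)
w=(hsv[...,1]<40)&(hsv[...,2]>120)&(P[...,2]>98)&(P[...,2]<114)&(abs(P[...,0]-550)<80)&(abs(P[...,1]+22)<80)
print('cover z',np.percentile(P[w][:,2],[10,50,90]))
for n in('scene','side'):
    a=np.load(f'pics/{n}0.npz');im2,d2,_=snap(n,n+'1');c2=cam(n)
    for o in nuts(c2,im2,d2,(118,145)):
        if abs(o[0][0]-550)<130 and abs(o[0][1]+22)<150: print(n,*o)
    for D,I in((a['d'],a['im']),(d2,im2)):
        Q=cloud(c2,D);h=cv2.cvtColor(I,cv2.COLOR_RGB2HSV)
        w=(h[...,1]<40)&(h[...,2]>120)&(Q[...,2]>95)&(Q[...,2]<117)&(abs(Q[...,0]-550)<80)&(abs(Q[...,1]+22)<80);print(n,'cover',np.median(Q[w][:,2]))
cv2.imwrite('pics/fin.png',cv2.resize(np.hstack([cv2.imread('pics/scene1.png'),cv2.imread('pics/w6.png')]),(800,300)))
E
```

```text
t43.00 [672.77  45.49 305.19] yaw -19.1 j6 18.8 F [0.46 0.05 0.38] tool F [ 0.42 -0.2  -0.38] T [-0.01  0.02  0.05] w 45.1
[549.59  75.27] [17.05 73.63] -78.732 882 135.45171165697974 [141.45 182.87]
[644.54 -39.22] [73.32 17.33] -94.13357 555 141.24938760638088 [257.77 245.57]
[461.5    6.11] [55.52 18.46] -118.97378 495 142.04661073045827 [101.95 257.06]
cover z [104.26 105.29 106.28]
scene [459.75  -5.34] [70.37 12.81] 56.6675 135 135.97228997082686 [256.1  169.28]
scene [551.94  74.4 ] [10.28 70.79] 100.9567 155 136.7417320504727 [288.54 190.45]
scene [ 555.67 -119.32] [66.76 11.63] -89.303566 167 136.87894232240524 [210.53 194.23]
scene [649.22 -41.95] [66.98 10.93] 85.33612 174 135.49460642013958 [242.73 219.45]
scene cover 110.07237320337981
scene cover 107.2061987504328
side [543.88  70.34] [15.17 74.58] -78.84425 70 137.73480506929388 [255.06 165.76]
side [640.31 -44.21] [12.2  72.75] -93.81994 66 138.58587284538396 [297.62 181.68]
side [ 548.2  -120.25] [13.2  73.94] -87.28465 85 139.98945795937118 [281.28 207.92]
side cover 110.28372290343418
side cover 107.45939659869748
```

View pics/fin.png

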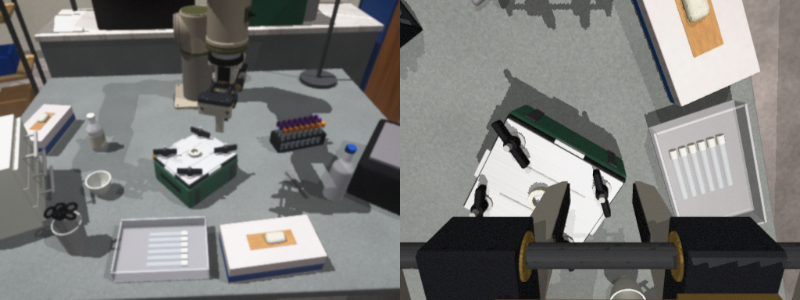

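The cover has dropped 2.9 mm in both fixed views. All four nuts sit at the same height, and the tape at (195,153) and the other items are where they were. The gripper is clear, so I'm handing in.

```bash
python3 -c "
from h import *
st();bot.finish_job()"
```

```text
t43.10 [672.76  44.08 305.4 ] yaw -19.2 j6 18.8 F [-0.76  0.5  -0.07] tool F [-0.88 -0.22  0.07] T [ 0.02  0.01 -0.01] w 45.0
the job is handed in; nothing more can be done
```

I tightened all four wing nuts and handed the job in at 43.1 s. The order was nut1 beside the valve, nut3 diagonally across, then nut2 and nut4. Each nut was gripped by one wing and swung about its stud until the torque rose at the stop, then released before starting the next.

| Nut | Turn (fraction of a turn) | Last torque (N m) |
|---|---|---|
| nut1 | 0.41 | 0.355 |
| nut3 | 0.46 | 0.32 |
| nut2 | 0.41 | 0.25 |
| nut4 | 0.43 | 0.29 |

- **Cover and surroundings:** In both fixed cameras the cover dropped about 2.9 mm, against the 3 mm expected. The nuts' tops read about level (135.5–136.9 mm in the scene camera), and the tape and other items look unmoved. The gripper was clear at hand-in.
- **nut1 is the least certain:** After release its wing sprang back about 0.37 rad by camera angle, while its torque suggests about 0.30 rad. Both are under the 0.40 strain limit, but it had the smallest margin.
- **Torque while turning freely:** It read 0.13–0.17 N m on nut1 and nut3, above the stated 0.06–0.08. I therefore judged the stop by the rise in torque, not its absolute value.
- **First grip:** My first try at nut1 closed on its hub instead of the wing. I opened the jaws and moved out to the wing.

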